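# Refit the timer knob of the bag sealer

### The job

The black timer knob has come off the blue bag sealer: put it back on its brass D-shaft, feeling gently for the flat rather than forcing it, and push it down until it snaps fully home. Then turn the fitted knob clockwise until its white pointer points at the yellow dot, and let go. Leave the cup, tape roll and parcel where they are.

Things in the scene. Friction and masses are not known exactly. Their poses are not given: they have to be found in the camera images.
- knob_mid (a point): Centre of the loose black metal knob (0.16 kg), 40 mm tall, standing upright on the desk: round skirt 44 mm across, 8 mm high; on it a grip bar 42 mm long (x), 22 mm wide (y), 8 to 40 mm above the underside, with parallel flat sides: grip those, above the skirt. x: along the bar to the end with the white pointer line; z up. This point is 20 mm above the underside.
- knob_foot (a point): Centre of the knob's underside, at the bore's mouth; axes as knob_mid. Bore, 25 mm deep: a smooth funnel, 22 mm across narrowing to 15 mm in 4 mm; then 15 mm round; from 6 mm up D-shaped, its flat 3.8 mm from the axis on the pointer's (x) side: the pointer must face the way the shaft's flat faces. A lip 4 to 7 mm up, opposite, snaps past a sprung ball on the shaft.
- knob_pointer (a point): Point on the knob 22 mm from its axis on the pointer side (x), 20 mm above its underside.
- sealer: Blue bag sealer fixed to the desk, body 100 mm (x) by 350 mm (y), 66 mm tall. Origin on the desk under the dial shaft's axis. x: across it, roughly away from the robot; y: along it towards its pressing arm, which begins 90 mm from the shaft and stands up to 38 mm above the body; z up.
- seat (a point): Centre of the top of the black rubber collar round the shaft, 70 mm above the desk; the fitted knob's underside rests here. Axes as sealer. With flats mismatched the knob's underside is held 16 mm above it (22 mm if the funnel is missed); matched it drops to about 9 mm, onto the sprung ball; some 6 to 12 N push it past, with a snap, to 0. Over 80 N, summed over the contacts, is forcing.
- shaft_top (a point): Centre of the top of the upright brass D-shaft, 22 mm above the collar; fixed axes as sealer. 14 mm round, flat 3 mm from its axis, 0.5 mm chamfer; matches within about 0.2 rad. The flat faces between 0.3 rad clockwise and 1.6 rad anticlockwise (from above) of the sealer's x: not measured, find it by feel or eye. Shaft turns against 0.12 N m; a knob pressed with 5 N slides on it.
- mark (a point): Where knob_pointer is when the fitted knob points at the yellow dot: 22 mm from the shaft axis, 20 mm above the collar. The dot (11 mm across, on the dial plate 31 mm from the axis) lies 1.0 rad clockwise, seen from above, of the sealer's x. Axes as sealer. The shaft can turn on to 1.6 rad clockwise.
- cup: Mint-green cup, 72 mm across and 85 mm tall, upright on the desk; origin at the centre of its underside. Not to be disturbed.
- tape_roll: Orange roll of tape lying flat, 92 mm across, 48 mm tall; origin at the centre of its underside. Not to be disturbed.
- parcel: Small cardboard parcel 100 x 70 x 45 mm; origin at the centre of its underside. Not to be disturbed.
Mind the look-alikes: they are no part of the job. What is shaped like the part that bears knob_mid but orange or purple is not meant.

How it is judged:
By the outcome, as a careful person would: the job done as asked, in the order asked, and still so for the second after the job is handed in, with the robot touching nothing.
It also fails if it takes over 72 s, if anything falls off the work surface, if the arm or the gripper's body presses on something with over 40 N, if the wrist force passes 120 N, or if a joint passes its speed limit or range.

### The arm

A 6-joint arm with a two-finger parallel gripper is mounted at the origin on the work surface. World frame = base frame: x ahead of the robot, y to its left, z up, the work surface at z = 0. Lengths are in m, angles in rad, forces in N, time in s.
With the tool pointing down it reaches from about 0.35 to 1 m from the base axis. Payload 7.1 kg.
Tool frame: the origin (TCP) lies on the centre line of the jaws, within the pads' length; the fingertips stand 11 mm ahead of it and the grasp point (between the pads) lies 8 mm behind it; z points along the fingers, y is the line along which they close (so a half turn about z gives the same grasp; the last joint's range is limited). The gripper opens to 85 mm and grips with 20 to 120 N. Pads are 22 mm wide; open, the fingers measure 114 mm over their backs; the gripper's body (76 mm by 85 mm) begins 54 mm behind the grasp point. The pads swing forward as they close: fully open they stand 13 mm farther back than shut.
Start: joints at [1.102, 0.423, 1.63, -0, 1.089, -0.019], TCP at [0.272, 0.563, 0.242] pointing down, gripper open.
Joint ranges: [-3, 3], [-0.9, 2.11], [0.09, 2.58], [-1.31, 4.45], [0.11, 2.69], [-2.54, 2.54]. Speed limits (rad/s): [2.39, 2.39, 3.01, 3.14, 3.14, 3.14].

### API

Orientations are given as a unit quaternion [x, y, z, w].
In Python, from plant import robot gives the robot as it stands.
- The arm moves only by the tool move_arm, never from a script. Its argument "steps" is a list of rows, each a list of 7 numbers: the shift along the world's x, y, z in units of 0.5 m (1.0 is 0.5 m), then the turn, a rotation vector about the world's x, y, z in units of 60 degrees (1.0 is 60 degrees), then the gripper's target within -1 to 1 (shut at 1, half-way at 0, fully open at -1). A call has 1 to 8 rows; each row is the pose to reach, as a shift and turn from the pose commanded when the call began; what a row does not reach only later rows make up. A row lasts 1/10 s, in which the tool goes at most 50 mm and 8.59 degrees, less where a joint would pass 70% of its speed; a pose out of reach is approached as far as the arm can. A call with a number of a shift or a turn outside -1 to 1 is refused whole. A call with a gripper value outside its range is refused whole. The fingers move at their own pace and stop on an object; "squeeze" is the grip in N (left out, the last holds). Time passes only in rows, so rows that repeat a pose let the fingers close. It gives the time, the measured TCP pose, the force, the opening and the grip force at its end, in the units of the state.
- robot.observe(): the state, without advancing time (a new reading comes with each control period).
- robot.get_image(name): name is "side" or "top" or "wrist"; returns a dict with "img" (480x640x3 uint8, red, green, blue), "K" (3x3 intrinsics, pixels), "world_from_camera" (4x4, takes a point from camera to world coordinates). Camera axes: x right, y up, looking along -z (the intrinsics and any distortion apply to the point x, -y, -z); pixel columns grow to the right and rows downward; lengths in m; the calibration is good to about 2 mm. A picture is of the moment at which its call begins. There is no depth.
- robot.sign_off(): hands the job in; it is judged then, once.
The state is a dict: "time_s": time; "joint_pos": joint angles; "qvel": joint speeds; "joint_torque": joint torques, N m; "tcp_pos": TCP position; "ee_rot": TCP orientation; "contact_force": force on the tool from outside, world axes, zero at the start; "torque": the same for the moment, N m; "grip_width": finger opening in m; "grip_force": force on a finger pad.
Only numpy, scipy, OpenCV 4.12 (cv2) and the standard library are available. Lean on these libraries where they do the work, as an engineer would, in place of code of your own. Each camera call takes 0.05 s, during which the arm holds its last target. There are 200 camera calls.

## Working session

There is one attempt and no reset: what is moved stays moved. The work goes in short steps, Python scripts to look and compute and a tool call to move; the robot and the scene stay as the last step left them, time stands still between calls to the robot, and variables do not carry over. Pictures are saved under pics/ and viewed, at most 10 in all, crops included, and the job is handed in when it is done.

Besides the shell and the picture viewer there is one more tool, called as name(argument=value, ...), one argument or row to a line, values as JSON. move_arm: Moves the arm, as the interface text tells. Shifts and turns lie within -1 to 1; 1 stands for 0.5 m of shift or 60 degrees of turn. Its arguments: {"type":"object","properties":{"steps":{"type":"array"},"squeeze":{"type":"number"}},"required":["steps"]}

```bash
ls; mkdir -p pics; cat > h.py <<'E'
import numpy as np, cv2
from plant import robot
def cam(name):
    d=robot.get_image(name); return d['img'],np.array(d['K']),np.array(d['world_from_camera']),d
def ray(K,T,u,v):
    p=np.linalg.inv(K)@[u,v,1]; d=T[:3,:3]@np.array([p[0],-p[1],-p[2]]); return T[:3,3],d/np.linalg.norm(d)
def plane(K,T,u,v,z):
    o,d=ray(K,T,u,v); return o+d*(z-o[2])/d[2]
def proj(K,T,P):
    c=T[:3,:3].T@(np.array(P)-T[:3,3]); q=K@np.array([c[0],-c[1],-c[2]]); return q[:2]/q[2]
def cross(r1,r2):
    (o1,d1),(o2,d2)=r1,r2; A=np.stack([d1,-d2],1); s=np.linalg.lstsq(A,o2-o1,rcond=None)[0]
    a,b=o1+s[0]*d1,o2+s[1]*d2; return (a+b)/2,np.linalg.norm(a-b)
def save(n,img): cv2.imwrite('pics/'+n,img[:,:,::-1])
E
python3 - <<'E'
from h import *
o=robot.observe(); print(o['tcp_pos'],o['ee_rot'],o['time_s'])
a=cam('top');b=cam('side')
print([k for k in a[3]],a[1],a[2],b[2])
save('top.png',a[0]);save('side.png',b[0])
E
```

```text
pics
[0.27145092 0.5623508  0.24151686] [ 2.23004885e-01  9.74816992e-01 -7.84826680e-04 -1.95487930e-04] 0.0
['img', 'K', 'world_from_camera'] [[445.35946201   0.         325.87423014]
 [  0.         445.35946201 243.57039023]
 [  0.           0.           1.        ]] [[-0.02491316  0.98811218 -0.15170254  0.45464731]
 [-0.9996852  -0.02417325  0.00671998 -0.07223413]
 [ 0.00297295  0.1518222   0.98840335  0.81016309]
 [ 0.          0.          0.          1.        ]] [[-0.9760705   0.11918939 -0.18187984  0.44493524]
 [-0.21738893 -0.51432278  0.82958673  0.48416704]
 [ 0.00533299  0.84927379  0.52792574  0.4434642 ]
 [ 0.          0.          0.          1.        ]]
```

View pics/top.png

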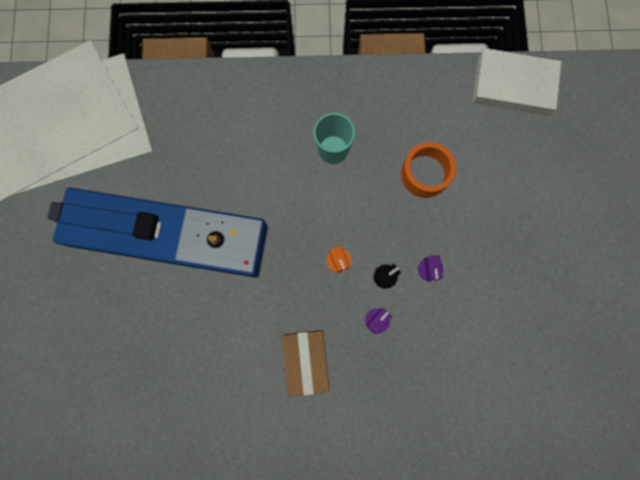

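View pics/side.png

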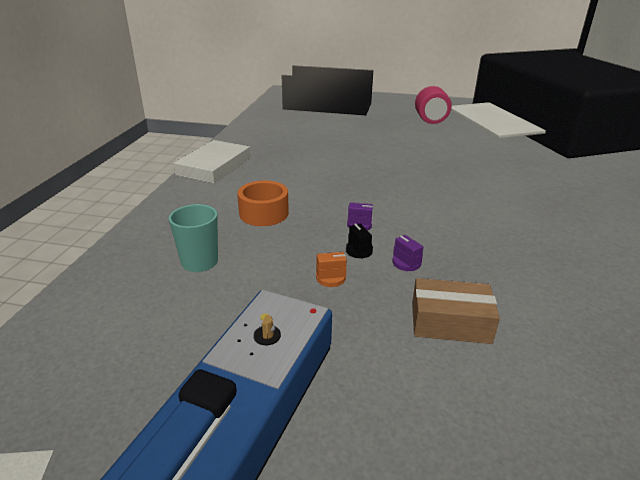

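Candidates for the knob (top view): black (386,275), orange (339,260), purple (431,268) and (378,320). I choose the black one. The shaft is at (215,239) and the yellow dot at (233,232). Next is a close crop.

```bash
python3 - <<'E'
from h import *
a=cv2.imread('pics/top.png');b=cv2.imread('pics/side.png')
c=lambda i,x,y,r:cv2.resize(i[y-r:y+r,x-r:x+r],(300,300),interpolation=cv2.INTER_CUBIC)
g=lambda i:np.clip(i.astype(float)*1.8,0,255).astype(np.uint8)
cv2.imwrite('pics/c1.png',np.vstack([np.hstack([g(c(a,386,275,25)),g(c(a,215,240,30))]),np.hstack([g(c(b,360,240,25)),g(c(b,267,330,30))])]))
E
```

```text
(no output)
```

View pics/c1.png

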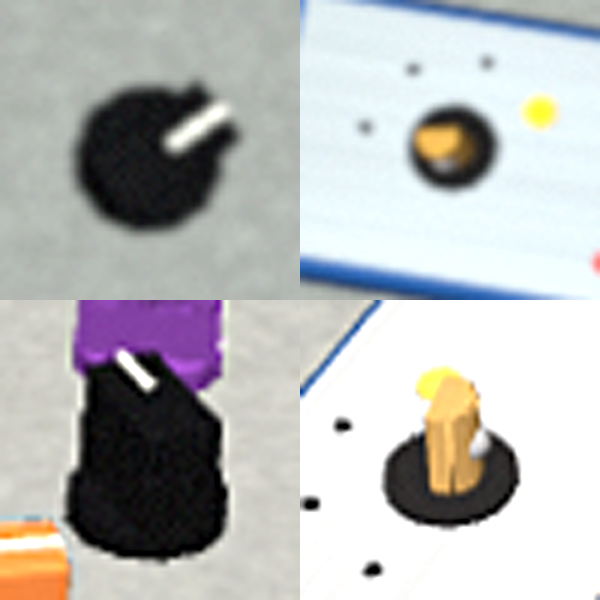

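```bash
cat > m1.py <<'E'
from h import *
_,Ka,Ta,_=cam('top');_,Kb,Tb,_=cam('side')
A=lambda u,v:ray(Ka,Ta,u,v); B=lambda u,v:ray(Kb,Tb,u,v)
o=(399,267.5);i=(389.3,274.2)
for n,p,qs in(('out',o,[(355.3,223.7),(360.3,229.7)]),('in',i,[(355.3,223.7),(360.3,229.7)])):
    for q in qs: print(n,cross(A(*p),B(*q)))
po=plane(Ka,Ta,*o,.04);pi=plane(Ka,Ta,*i,.04)
print('ptr',po,pi,np.arctan2(*(po-pi)[1::-1]))
po=plane(Kb,Tb,355.3,223.7,.04);pi=plane(Kb,Tb,360.3,229.7,.04);print('side',po,pi,np.arctan2(*(po-pi)[1::-1]))
# skirt ground circle / knob outline centre in top view: crop circle (148,158)/6
print('skirt top',plane(Ka,Ta,361+148/6,250+158/6,.008))
# collar centre
ct=(185+153/5,210+147/5);cs=(237+151/5,300+175/5)
print('collar',cross(A(*ct),B(*cs)),plane(Ka,Ta,*ct,.07),plane(Kb,Tb,*cs,.07))
d=plane(Ka,Ta,185+240/5,210+112/5,.067);c=plane(Ka,Ta,*ct,.07)
print('dot',d,np.linalg.norm((d-c)[:2]),np.arctan2(*(d-c)[1::-1])+1.0)
# sealer edge
img=_=cam('top')[0]
h=cv2.cvtColor(img,cv2.COLOR_RGB2HSV)
m=cv2.inRange(h,(105,120,30),(125,255,255));ys,xs=np.nonzero(m)
pts=[]
for x in range(90,240,4):
    y=ys[xs==x]
    if len(y): pts.append(plane(Ka,Ta,x,y.min(),.066)[:2])
pts=np.array(pts);v=cv2.fitLine(pts.astype(np.float32),cv2.DIST_HUBER,0,.001,.001).ravel();print('edge',v,np.arctan2(v[1],v[0])-np.pi/2)
E
python3 m1.py
```

```text
out (array([ 0.52754264, -0.20355097,  0.03886575]), np.float64(0.0005886026899714821))
out (array([ 0.52375651, -0.2056772 ,  0.02750029]), np.float64(0.010288808780829209))
in (array([ 0.52029912, -0.18413736,  0.05017497]), np.float64(0.00921300318352754))
in (array([ 0.51655195, -0.18609934,  0.03904702]), np.float64(6.870684168093475e-05))
ptr [ 0.52772988 -0.20334124  0.04      ] [ 0.51650979 -0.18595679  0.04      ] -0.9976553448473362
side [ 0.5270144  -0.20160266  0.04      ] [ 0.51634864 -0.18451809  0.04      ] -1.0127065817329792
skirt top [ 0.51539493 -0.18395231  0.008     ]
collar (array([0.58013318, 0.10846331, 0.06827091]), np.float64(8.75853501403858e-05)) [0.57988451 0.10805079 0.07      ] [0.57946476 0.11019701 0.07      ]
dot [0.59169241 0.0794932  0.067     ] 0.030902470221345662 -0.17872626335999886
edge [0.18646322 0.9824619  0.6453016  0.19824791] -0.18756104
```

Black knob confirmed: crop upper left, pointer end at top (399,267.5) and side (355,224). It is centred near (0.516,-0.185) with its pointer at yaw about -1.0. The sealer's yaw is about -0.18 and the shaft is at about (0.580,0.109). First I'll look at the shaft's flat with the wrist camera, on the way to the knob.

move_arm(
  steps=[
    [0.617,-0.909,0.07,0,0,-0.527,-0.2],
    [0.617,-0.909,0.07,0,0,-0.527,-0.2],
    [0.617,-0.909,0.07,0,0,-0.527,-0.2],
    [0.617,-0.909,0.07,0,0,-0.527,-0.2],
    [0.617,-0.909,0.07,0,0,-0.527,-0.2],
    [0.617,-0.909,0.07,0,0,-0.527,-0.2],
    [0.617,-0.909,0.07,0,0,-0.527,-0.2],
    [0.617,-0.909,0.07,0,0,-0.527,-0.2],
  ],
)

```text
time_s: 1.05
tcp_pos: [0.4967, 0.2307, 0.268]
ee_rot: [0.48, 0.877, 0.0, 0.0]
contact_force: [0.4, 0.8, 0.6]
grip_width: 0.0512
grip_force: 0.0
```

move_arm(
  steps=[
    [0.14,-0.22,0,0,0,0,-0.2],
    [0.14,-0.22,0,0,0,0,-0.2],
    [0.14,-0.22,0,0,0,0,-0.2],
    [0.14,-0.22,0,0,0,0,-0.2],
    [0.14,-0.22,0,0,0,0,-0.2],
  ],
)

```text
time_s: 1.55
tcp_pos: [0.5658, 0.1221, 0.2675]
ee_rot: [0.481, 0.877, -0.0, -0.0]
contact_force: [-1.3, -0.6, -0.2]
grip_width: 0.0515
grip_force: 0.0
```

```bash
python3 - <<'E'
from h import *
o=robot.observe();print(o['tcp_pos'],o['ee_rot'],o['joint_pos'])
i,K,T,_=cam('wrist');np.savez('w1.npz',K=K,T=T);save('w1.png',i)
print(T[:3,3],proj(K,T,[.58,.109,.07]),proj(K,T,[.58,.109,.092]))
E
```

```text
[0.5657947  0.12208075 0.26745522] [ 4.80941649e-01  8.76752522e-01 -8.75784460e-05 -3.71667100e-04] [ 1.91779419e-01  3.27658884e-01  1.71159238e+00  3.81447711e-04
  1.10302501e+00 -3.75732107e-01]
[0.52342639 0.18881448 0.39949124] [326.41654579 225.84778886] [326.7618659  233.31431812]
```

View pics/w1.png

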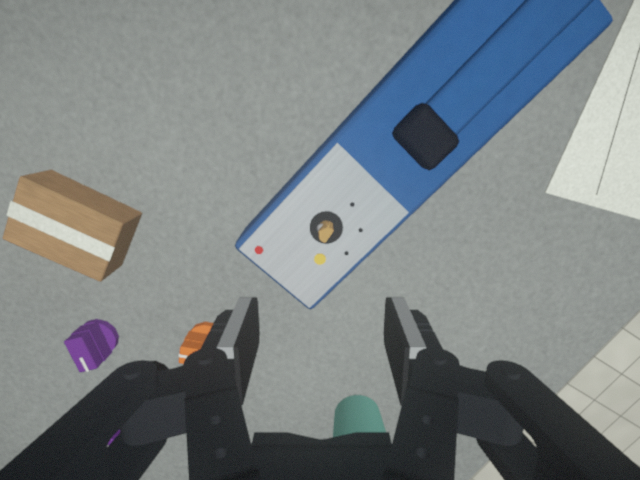

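move_arm(
  steps=[
    [0.032,-0.05,-0.2,0,0,0,-0.2],
    [0.032,-0.05,-0.2,0,0,0,-0.2],
    [0.032,-0.05,-0.2,0,0,0,-0.2],
    [0.032,-0.05,-0.2,0,0,0,-0.2],
  ],
)

```text
time_s: 2.0
tcp_pos: [0.5808, 0.0985, 0.1671]
ee_rot: [0.48, 0.877, -0.001, -0.001]
contact_force: [-0.7, 0.6, 0.2]
grip_width: 0.0508
grip_force: 0.0
```

```bash
python3 - <<'E'
from h import *
o=robot.observe();print(o['tcp_pos'])
i,K,T,_=cam('wrist');np.savez('w2.npz',K=K,T=T)
s=np.array([.58,.109,.092]);u=proj(K,T,s);print(u,T[:3,3])
x,y=u.astype(int)
a=cv2.resize(i[y-35:y+35,x-35:x+35],(560,560),interpolation=cv2.INTER_CUBIC);print(x-35,y-35)
c=560/70
for z,col in((.092,(255,0,0)),(.07,(0,0,255))):
  for ang in(-.18,):
    p=(proj(K,T,[.58,.109,z])-[x-35,y-35])*c;q=(proj(K,T,[.58+.02*np.cos(ang),.109+.02*np.sin(ang),z])-[x-35,y-35])*c
    cv2.arrowedLine(a,tuple(map(int,p)),tuple(map(int,q)),col,1)
save('w2.png',a)
E
```

```text
[0.58078448 0.09851499 0.16711678]
[329.87277628 240.11672039] [0.53854185 0.1651937  0.29920525]
294 205
```

View pics/w2.png

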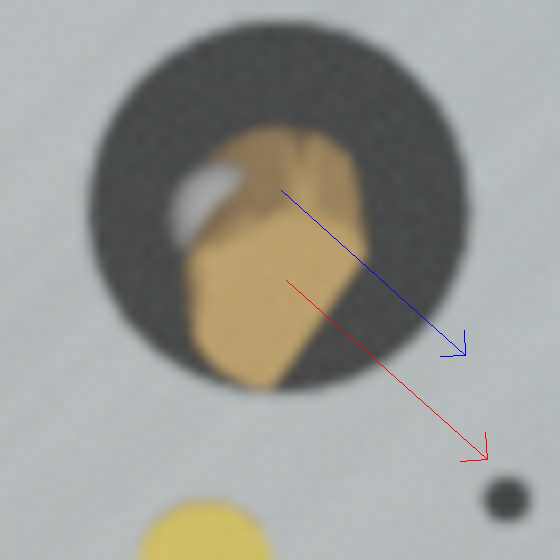

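The flat is clear. Its top edge runs from crop (370,258) to (275,388), the collar's centre is at crop (279,206), and the ball is opposite on the upper left.

```bash
python3 - <<'E'
from h import *
d=np.load('w2.npz');K,T=d['K'],d['T']
f=lambda u,v,z:plane(K,T,294+u/8,205+v/8,z)
a=f(370,258,.092);b=f(275,388,.092);e=(b-a)[:2];print('edge',a,b,np.linalg.norm(e))
n=np.array([-e[1],e[0]]);n/=np.linalg.norm(n)
c=f(279,206,.07);n*=np.sign(n@((a+b)[:2]/2-c[:2]));print('collar',c,'yaw flat',np.arctan2(n[1],n[0]),'d',n@((a+b)[:2]/2-c[:2]))
w=f(205,570,.067);print('dotdir',np.arctan2(*(w-c)[1::-1]),np.linalg.norm((w-c)[:2]))
o=robot.observe();print(o['tcp_pos'],o['ee_rot'],o['joint_pos'])
E
```

```text
edge [0.58400852 0.11361356 0.092     ] [0.58370547 0.10174069 0.092     ] 0.011876731649601617
collar [0.58051578 0.1078562  0.07      ] yaw flat -0.02551892589697478 d 0.0033447026565134714
dotdir -1.1789744993700668 0.03272319602024095
[0.5820251  0.09879405 0.16883011] [4.79686229e-01 8.77440054e-01 2.45697469e-04 1.16364850e-04] [ 1.47856970e-01  4.65368109e-01  1.76026620e+00  3.16877483e-04
  9.15476170e-01 -4.22538208e-01]
```

move_arm(
  steps=[
    [-0.132,-0.57,0,0,0,0,-0.2],
    [-0.132,-0.57,0,0,0,0,-0.2],
    [-0.132,-0.57,0,0,0,0,-0.2],
    [-0.132,-0.57,0,0,0,0,-0.2],
    [-0.132,-0.57,0,0,0,0,-0.2],
    [-0.132,-0.57,0,0,0,0,-0.2],
    [-0.132,-0.57,0,0,0,0,-0.2],
    [-0.132,-0.57,0,0,0,0,-0.2],
  ],
)

```text
time_s: 2.85
tcp_pos: [0.5171, -0.188, 0.1703]
ee_rot: [0.481, 0.877, 0.0, 0.002]
contact_force: [0.3, 0.2, 0.6]
grip_width: 0.0512
grip_force: 0.0
```

```bash
python3 - <<'E'
from h import *
o=robot.observe();print(o['tcp_pos'],o['ee_rot'],o['joint_pos'])
i,K,T,_=cam('wrist');np.savez('w3.npz',K=K,T=T)
u=proj(K,T,[.516,-.1855,.03]);print(u)
x,y=u.astype(int);print(x-50,y-50)
save('w3.png',np.clip(cv2.resize(i[y-50:y+50,x-50:x+50],(560,560),interpolation=cv2.INTER_CUBIC)*1.3,0,255))
E
```

```text
[ 0.51712232 -0.18801035  0.1703324 ] [4.80865370e-01 8.76791894e-01 4.49303901e-04 2.06611820e-03] [-3.70526188e-01  4.09826465e-01  1.85131316e+00  4.56363240e-04
  8.76238824e-01 -9.38328586e-01]
[320.74440722 219.38973957]
270 169[ WARN:0@0.679] global loadsave.cpp:1063 imwrite_ Unsupported depth image for selected encoder is fallbacked to CV_8U.
```

View pics/w3.png

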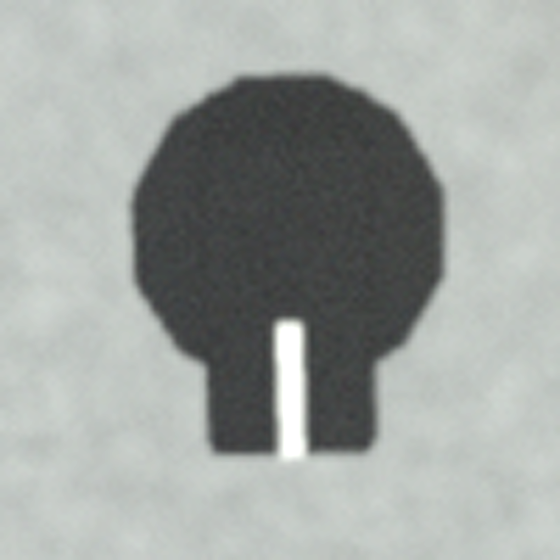

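The pointer line runs from crop (289,322) to (292,456). The bar's end spans 208–376 at row 452. Next I'll compute positions and cross-check against the top view.

```bash
python3 - <<'E'
from h import *
d=np.load('w3.npz');K,T=d['K'],d['T']
s=100/560
P=lambda u,v:(270+u*s,169+v*s)
_,Ka,Ta,_=cam('top')
print(cross(ray(K,T,*P(292,455)),ray(Ka,Ta,399,267.5)))
o=plane(K,T,*P(292,454),.04);i=plane(K,T,*P(289,322),.04);v=o-i;yaw=np.arctan2(v[1],v[0])
print(o,i,np.linalg.norm(v),yaw, 'centre',o[:2]-.021*np.array([np.cos(yaw),np.sin(yaw)]))
print('skirt',plane(K,T,*P(288,225),.008))
b=robot.observe();q=b['ee_rot'];print(b['tcp_pos'],2*np.arctan2(q[1],q[0])-np.pi/2,b['contact_force'])
E
```

```text
(array([ 0.52848902, -0.20390629,  0.03523701]), np.float64(0.0007863936742173053))
[ 0.52774413 -0.20206824  0.04      ] [ 0.51779941 -0.18722604  0.04      ] 0.01786584057194774 -0.9804690194796558 centre [ 0.51605484 -0.18462231]
skirt [ 0.51536014 -0.18339621  0.008     ]
[ 0.5169857  -0.18647546  0.16938961] 0.5702771484306375 [-0.36109475 -0.37377429  0.39485653]
```

move_arm(
  steps=[
    [-0.002,0.004,-0.15,0,0,0,-0.2],
    [-0.002,0.004,-0.24,0,0,0,-0.2],
    [-0.002,0.004,-0.29,0,0,0,-0.2],
    [-0.002,0.004,-0.29,0,0,0,-0.2],
    [-0.002,0.004,-0.29,0,0,0,-0.2],
  ],
)

```text
time_s: 3.45
tcp_pos: [0.5153, -0.1842, 0.0231]
ee_rot: [0.479, 0.878, -0.0, -0.001]
contact_force: [0.2, -0.7, 0.4]
grip_width: 0.0512
grip_force: 0.0
```

move_arm(
  steps=[
    [0,0,0.002,0,0,0,1],
    [0,0,0.002,0,0,0,1],
    [0,0,0.002,0,0,0,1],
    [0,0,0.002,0,0,0,1],
    [0,0,0.002,0,0,0,1],
    [0,0,0.002,0,0,0,1],
    [0,0,0.002,0,0,0,1],
  ],
  squeeze=45,
)

```text
time_s: 4.15
tcp_pos: [0.5171, -0.186, 0.0269]
ee_rot: [0.48, 0.877, 0.001, 0.003]
contact_force: [-0.1, 1.7, 8.1]
grip_width: 0.0212
grip_force: 44.8
```

move_arm(
  steps=[
    [0,0,0.1,0,0,0,1],
    [0,0,0.2,0,0,0,1],
    [0,0,0.26,0,0,0,1],
    [0,0,0.26,0,0,0,1],
  ],
)

```text
time_s: 4.55
tcp_pos: [0.5182, -0.1868, 0.1602]
ee_rot: [0.48, 0.877, 0.001, 0.006]
contact_force: [0.9, -0.2, -1.8]
grip_width: 0.021
grip_force: 45.1
```

move_arm(
  steps=[
    [0.128,0.589,0,0,0,0.931,1],
    [0.128,0.589,0,0,0,0.931,1],
    [0.128,0.589,0,0,0,0.931,1],
    [0.128,0.589,0,0,0,0.931,1],
    [0.128,0.589,0,0,0,0.931,1],
    [0.128,0.589,0,0,0,0.931,1],
    [0.128,0.589,0,0,0,0.931,1],
    [0.128,0.589,0,0,0,0.931,1],
  ],
)

```text
time_s: 5.35
tcp_pos: [0.5784, 0.1106, 0.1536]
ee_rot: [0.012, 1.0, -0.0, -0.0]
contact_force: [0.1, -0.1, -1.4]
grip_width: 0.0209
grip_force: 45.1
```

```bash
cat > st.py <<'E'
from h import *
b=robot.observe();q=b['ee_rot'];print(b['time_s'],b['tcp_pos'].round(4),q.round(4),'yy',2*np.arctan2(q[1],q[0])-np.pi/2,b['contact_force'].round(1),b['torque'].round(2),b['joint_pos'].round(2))
E
python3 st.py; python3 - <<'E'
from h import *
i,K,T,_=cam('side');np.savez('s4.npz',K=K,T=T)
save('s4.png',cv2.resize(i[240:370,200:340],(784,728)[0:1]+(728,),interpolation=cv2.INTER_CUBIC)[:600])
E
```

```text
5.35 [0.5784 0.1106 0.1536] [ 1.160e-02  9.999e-01 -1.000e-04 -1.000e-04] yy 1.5475116733536014 [ 0.1 -0.1 -1.4] [ 0.01 -0.04  0.01] [ 0.17  0.49  1.77 -0.    0.89 -1.38]
```

View pics/s4.png

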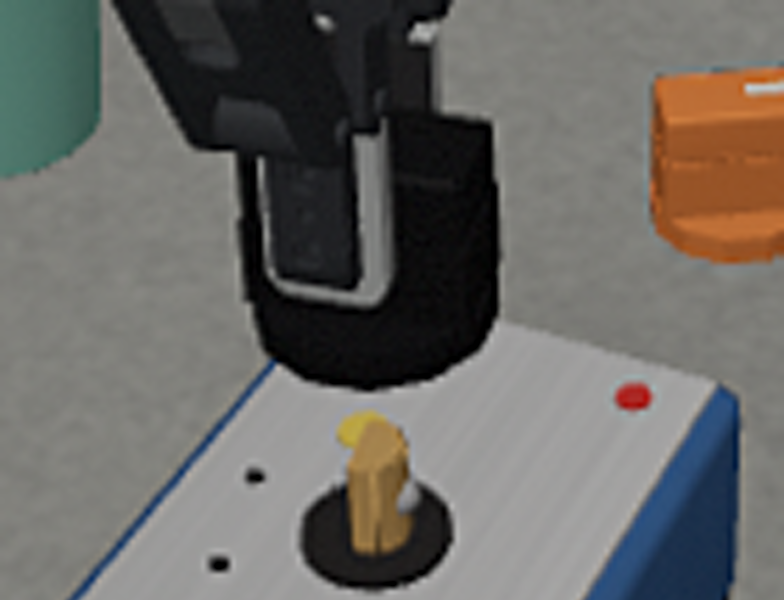

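move_arm(
  steps=[
    [0,0,0,0,0,0,1],
    [0,0,0,0,0,0,1],
  ],
)

```text
time_s: 5.6
tcp_pos: [0.5786, 0.1078, 0.1537]
ee_rot: [0.015, 1.0, -0.0, -0.0]
contact_force: [-0.2, -0.3, -2.2]
grip_width: 0.0213
grip_force: 45.1
```

```bash
python3 st.py; python3 - <<'E'
from h import *
d=np.load('s4.npz');K,T=d['K'],d['T']
print('foot',plane(K,T,200+377.5/5.6,240+304/5.6,.127),'collar',plane(K,T,200+377/5.6,240+535/5.6,.07))
print(proj(K,T,[.5784,.1106,.127]))
E
```

```text
5.6 [0.5786 0.1078 0.1537] [ 1.480e-02  9.999e-01 -1.000e-04 -2.000e-04] yy 1.5410991493663202 [-0.2 -0.3 -2.2] [-0.02 -0.01 -0.07] [ 0.16  0.48  1.77 -0.    0.89 -1.38]
foot [0.57661882 0.10976484 0.127     ] collar [0.57908585 0.11096799 0.07      ]
[265.51785332 294.53900304]
```

move_arm(
  steps=[
    [0.006,0.003,-0.03,0,0,0,1],
    [0.006,0.003,-0.056,0,0,0,1],
    [0.006,0.003,-0.056,0,0,0,1],
  ],
)

```text
time_s: 5.9
tcp_pos: [0.5801, 0.1098, 0.1229]
ee_rot: [0.014, 1.0, -0.0, -0.002]
contact_force: [-0.5, -0.7, -1.3]
grip_width: 0.0211
grip_force: 45.2
```

move_arm(
  steps=[
    [0,0,-0.004,0,0,0,1],
    [0,0,-0.008,0,0,0,1],
    [0,0,-0.012,0,0,0,1],
    [0,0,-0.016,0,0,0,1],
    [0,0,-0.016,0,0,0,1],
  ],
)

```text
time_s: 6.4
tcp_pos: [0.5818, 0.1106, 0.1176]
ee_rot: [0.013, 1.0, -0.0, -0.0]
contact_force: [-0.1, 0.1, -1.8]
grip_width: 0.0212
grip_force: 45.2
```

move_arm(
  steps=[
    [0,0,-0.003,0,0,0,1],
    [0,0,-0.006,0,0,0,1],
    [0,0,-0.009,0,0,0,1],
    [0,0,-0.009,0,0,0,1],
  ],
)

```text
time_s: 6.8
tcp_pos: [0.5822, 0.1098, 0.1139]
ee_rot: [0.013, 1.0, -0.001, 0.0]
contact_force: [-0.4, -5.4, 0.7]
grip_width: 0.0211
grip_force: 45.7
```

```bash
python3 st.py
```

```text
6.8 [0.5822 0.1098 0.1139] [ 1.310e-02  9.999e-01 -6.000e-04  3.000e-04] yy 1.5446478773201568 [-0.4 -5.4  0.7] [-1.17  0.02  0.03] [ 0.17  0.55  1.78 -0.    0.81 -1.38]
```

The funnel wall pushes the tool towards -y, so I'll ease about 1.5 mm that way and go on down.

move_arm(
  steps=[
    [0,-0.003,0,0,0,0,1],
    [0,-0.003,-0.003,0,0,0,1],
    [0,-0.003,-0.006,0,0,0,1],
    [0,-0.003,-0.006,0,0,0,1],
  ],
)

```text
time_s: 7.2
tcp_pos: [0.5818, 0.1091, 0.1098]
ee_rot: [0.013, 1.0, -0.0, -0.0]
contact_force: [-0.2, -0.8, -2.4]
grip_width: 0.0213
grip_force: 45.2
```

move_arm(
  steps=[
    [0,0,-0.003,0,0,0,1],
    [0,0,-0.006,0,0,0,1],
    [0,0,-0.009,0,0,0,1],
    [0,0,-0.009,0,0,0,1],
  ],
)

```text
time_s: 7.6
tcp_pos: [0.5816, 0.109, 0.1055]
ee_rot: [0.013, 1.0, -0.0, -0.0]
contact_force: [0.1, -0.7, -1.5]
grip_width: 0.021
grip_force: 45.3
```

```bash
python3 st.py
```

```text
7.6 [0.5816 0.109  0.1055] [ 1.340e-02  9.999e-01 -1.000e-04 -4.000e-04] yy 1.544078906854819 [ 0.1 -0.7 -1.5] [-0.28  0.1  -0.  ] [ 0.17  0.56  1.78 -0.    0.8  -1.38]
```

Well below the mismatch level with no resistance, so the flats match. Now I'll push on through the snap in small steps.

move_arm(
  steps=[
    [0,0,-0.003,0,0,0,1],
    [0,0,-0.006,0,0,0,1],
    [0,0,-0.006,0,0,0,1],
  ],
)

```text
time_s: 7.9
tcp_pos: [0.5813, 0.1088, 0.1024]
ee_rot: [0.013, 1.0, -0.0, -0.001]
contact_force: [-2.0, -2.6, -0.9]
grip_width: 0.0209
grip_force: 45.4
```

move_arm(
  steps=[
    [0,0,-0.003,0,0,0,1],
    [0,0,-0.006,0,0,0,1],
    [0,0,-0.006,0,0,0,1],
  ],
)

```text
time_s: 8.2
tcp_pos: [0.5814, 0.1089, 0.099]
ee_rot: [0.013, 1.0, -0.0, -0.001]
contact_force: [-3.2, -3.1, -4.5]
grip_width: 0.0209
grip_force: 45.0
```

move_arm(
  steps=[
    [0,0,-0.002,0,0,0,1],
    [0,0,-0.004,0,0,0,1],
    [0,0,-0.004,0,0,0,1],
  ],
)

```text
time_s: 8.5
tcp_pos: [0.5821, 0.1091, 0.0976]
ee_rot: [0.013, 1.0, 0.0, 0.0]
contact_force: [-1.4, -3.0, -4.3]
grip_width: 0.0213
grip_force: 45.0
```

move_arm(
  steps=[
    [0,0,-0.002,0,0,0,1],
    [0,0,-0.004,0,0,0,1],
    [0,0,-0.004,0,0,0,1],
  ],
)

```text
time_s: 8.8
tcp_pos: [0.5823, 0.1091, 0.0969]
ee_rot: [0.013, 1.0, 0.0, 0.0]
contact_force: [-5.0, -3.0, 8.4]
grip_width: 0.0212
grip_force: 46.6
```

move_arm(
  steps=[
    [0,0,-0.002,0,0,0,1],
    [0,0,-0.004,0,0,0,1],
    [0,0,-0.004,0,0,0,1],
  ],
)

```text
time_s: 9.1
tcp_pos: [0.5823, 0.1091, 0.0968]
ee_rot: [0.013, 1.0, 0.0, 0.001]
contact_force: [-11.6, -4.6, 25.3]
grip_width: 0.0212
grip_force: 49.0
```

```bash
python3 st.py; python3 - <<'E'
from h import *
i,K,T,_=cam('side')
save('s5.png',cv2.resize(i[270:370,200:340],(784,560),interpolation=cv2.INTER_CUBIC))
E
```

```text
9.1 [0.5823 0.1091 0.0968] [1.330e-02 9.999e-01 0.000e+00 5.000e-04] yy 1.5441005266977252 [-11.6  -4.6  25.3] [-0.79  1.98 -0.01] [ 0.17  0.57  1.79 -0.    0.78 -1.38]
```

View pics/s5.png

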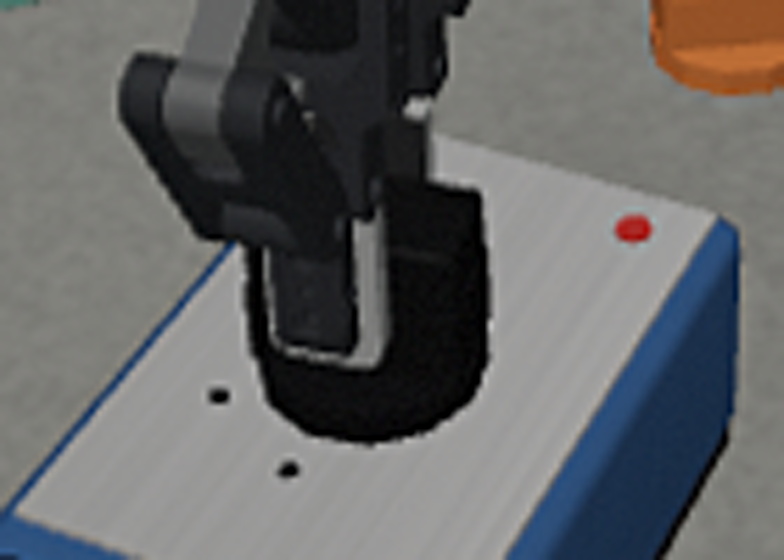

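Seated: 17 N more push gave no motion and the height matches. Now I'll relieve the push and turn clockwise about 1.15 rad towards the dot at yaw -1.18.

move_arm(
  steps=[
    [-0.002,0,0.005,0,0,0,1],
    [-0.002,-0.001,0.005,0,0,-0.1,1],
    [-0.002,-0.001,0.005,0,0,-0.2,1],
    [-0.003,-0.002,0.005,0,0,-0.3,1],
    [-0.003,-0.002,0.005,0,0,-0.4,1],
    [-0.003,-0.002,0.005,0,0,-0.5,1],
    [-0.003,-0.002,0.005,0,0,-0.5,1],
  ],
)

```text
time_s: 9.85
tcp_pos: [0.5824, 0.1071, 0.097]
ee_rot: [0.273, 0.962, 0.0, 0.002]
contact_force: [2.8, -9.5, -0.3]
grip_width: 0.0212
grip_force: 45.5
```

```bash
python3 st.py
```

```text
9.85 [0.5824 0.1071 0.097 ] [0.2728 0.9621 0.     0.0022] yy 1.0181815332344897 [ 2.8 -9.5 -0.3] [-1.54 -0.41  0.05] [ 0.16  0.57  1.79 -0.    0.78 -0.85]
```

move_arm(
  steps=[
    [0,-0.002,0,0,0,-0.1,1],
    [0,-0.003,0,0,0,-0.2,1],
    [0,-0.003,0,0,0,-0.3,1],
    [0,-0.003,0,0,0,-0.4,1],
    [-0.001,-0.003,0,0,0,-0.5,1],
    [-0.001,-0.003,0,0,0,-0.6,1],
    [-0.001,-0.003,0,0,0,-0.6,1],
    [-0.001,-0.003,0,0,0,-0.6,1],
  ],
)

```text
time_s: 10.65
tcp_pos: [0.5811, 0.1055, 0.097]
ee_rot: [0.556, 0.831, 0.0, 0.001]
contact_force: [-0.7, -8.6, 2.2]
grip_width: 0.0215
grip_force: 45.8
```

```bash
python3 st.py
```

```text
10.65 [0.5811 0.1055 0.097 ] [5.556e-01 8.314e-01 1.000e-04 1.300e-03] yy 0.3925425119933914 [-0.7 -8.6  2.2] [-1.63  0.09  0.03] [ 0.16  0.57  1.79 -0.    0.78 -0.23]
```

Now I'll open gently (no vertical motion), then rise straight up and look.

move_arm(
  steps=[
    [0,-0.002,0,0,0,0,1],
    [0,-0.002,0,0,0,0,0.2],
    [0,-0.002,0,0,0,0,-0.1],
    [0,-0.002,0,0,0,0,-0.2],
    [0,-0.002,0,0,0,0,-0.2],
    [0,-0.002,0.05,0,0,0,-0.2],
    [0,-0.002,0.12,0,0,0,-0.2],
    [0,-0.002,0.16,0,0,0,-0.2],
  ],
)

```text
time_s: 11.45
tcp_pos: [0.5808, 0.1059, 0.1784]
ee_rot: [0.556, 0.831, 0.001, 0.001]
contact_force: [-0.5, 0.1, -0.7]
grip_width: 0.0512
grip_force: 0.0
```

move_arm(
  steps=[
    [0,0,0,0,0,0,-0.2],
    [0,0,0,0,0,0,-0.2],
  ],
)

```text
time_s: 11.65
tcp_pos: [0.5799, 0.1057, 0.1763]
ee_rot: [0.556, 0.831, 0.0, 0.0]
contact_force: [-0.0, -0.7, 0.3]
grip_width: 0.0515
grip_force: 0.0
```

```bash
python3 st.py; python3 - <<'E'
from h import *
i,K,T,_=cam('wrist');np.savez('w6.npz',K=K,T=T)
x,y=proj(K,T,[.5805,.108,.1]).astype(int);print(x,y)
x0,y0=max(x-60,0),max(y-60,0);print(x0,y0)
a=cv2.resize(i[y0:y0+120,x0:x0+120],(480,480),interpolation=cv2.INTER_CUBIC)
j=cam('side')[0][260:360,210:310];save('w6.png',np.hstack([a,cv2.resize(j,(320,480)[:1]+(320,)) if 0 else cv2.copyMakeBorder(cv2.resize(j,(320,320),interpolation=cv2.INTER_CUBIC),0,160,0,0,0)]))
E
```

```text
11.65 [0.5799 0.1057 0.1763] [5.558e-01 8.313e-01 3.000e-04 2.000e-04] yy 0.39219219558786933 [-0.  -0.7  0.3] [-0.   -0.   -0.01] [ 0.16  0.45  1.76  0.    0.93 -0.23]
322 251
262 191
```

View pics/w6.png

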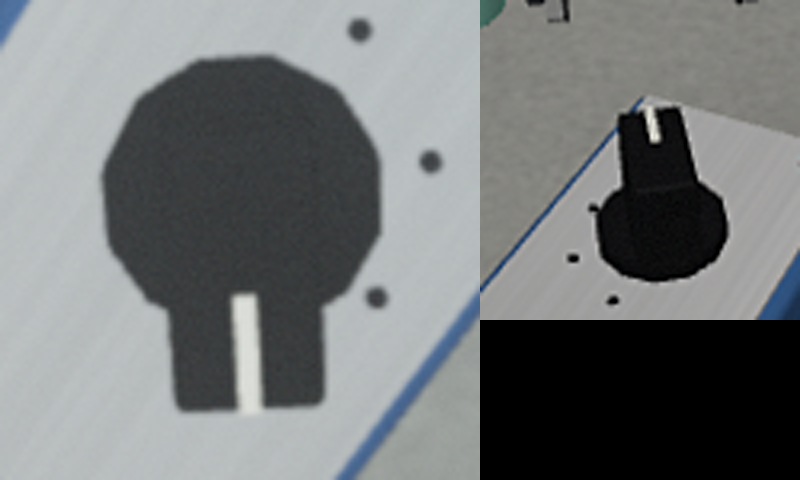

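```bash
python3 - <<'E'
from h import *
d=np.load('w6.npz');K,T=d['K'],d['T']
P=lambda u,v:(262+u/4,191+v/4)
o=plane(K,T,*P(250,411),.11);i=plane(K,T,*P(244,295),.11);v=o-i;y=np.arctan2(v[1],v[0])
c=o[:2]-.021*np.array([np.cos(y),np.sin(y)])
print('yaw line',y,'centre',c, 'skirt',plane(K,T,*P(242,196),.078))
c0=np.array([.5805,.108]);print('bearing from collar',np.arctan2(*(o[:2]-c0)[::-1]))
_,Kb,Tb,_=cam('side');print('height',cross(ray(K,T,*P(250,411)),ray(Kb,Tb,263.1,293.75)))
w=plane(*(np.load('w2.npz')[k] for k in 'KT'),294+205/8,205+570/8,.067);print('dot bearing',w)
# dial tick marks / plate edge for sealer yaw
p=[plane(K,T,*P(*q),.066) for q in((480,300),(345,480))];e=p[1]-p[0];print('edge yaw',np.arctan2(e[1],e[0])+np.pi/2)
E
```

```text
yaw line -1.1284142549153193 centre [0.58082254 0.10698824] skirt [0.58063712 0.10751081 0.078     ]
bearing from collar -1.13483680526933
height (array([0.59004599, 0.08666922, 0.10727267]), np.float64(0.0006590907255390666))
dot bearing [0.59301188 0.07761294 0.067     ]
edge yaw -0.180503015672568
```

The knob is home (pointer height 0.107, about the 0.110 expected), but its yaw reads -1.13 against -1.18. The pads' compliance lagged about 0.05 rad, so I'll regrasp and trim.

move_arm(
  steps=[
    [0.002,0,-0.08,0,0,0,-0.2],
    [0.002,0,-0.14,0,0,0,-0.2],
    [0.002,0,-0.156,0,0,0,-0.2],
    [0.002,0,-0.156,0,0,0,-0.2],
  ],
)

```text
time_s: 12.2
tcp_pos: [0.5796, 0.1053, 0.0964]
ee_rot: [0.556, 0.831, -0.001, -0.002]
contact_force: [0.2, 0.5, -0.5]
grip_width: 0.0509
grip_force: 0.0
```

move_arm(
  steps=[
    [0,0,0,0,0,0,1],
    [0,0,0,0,0,0,1],
    [0,0,0,0,0,0,1],
    [0,0,0,0,0,0,1],
    [0,0,0,0,0,0,1],
    [0,0,0,0,0,-0.025,1],
    [0,0,0,0,0,-0.048,1],
    [0,0,0,0,0,-0.048,1],
  ],
)

```text
time_s: 13.0
tcp_pos: [0.5811, 0.1053, 0.0998]
ee_rot: [0.577, 0.817, 0.0, 0.0]
contact_force: [-3.4, -2.7, 6.4]
grip_width: 0.0213
grip_force: 44.6
```

```bash
python3 st.py
```

```text
13.0 [0.5811 0.1053 0.0998] [5.766e-01 8.170e-01 2.000e-04 5.000e-04] yy 0.3416291384050132 [-3.4 -2.7  6.4] [-0.42  0.6   0.18] [ 0.16  0.57  1.79 -0.    0.78 -0.18]
```

move_arm(
  steps=[
    [0,0,0,0,0,0,0.2],
    [0,0,0,0,0,0,-0.1],
    [0,0,0,0,0,0,-0.2],
    [0,0,0,0,0,0,-0.2],
    [0,0,0.05,0,0,0,-0.2],
    [0,0,0.12,0,0,0,-0.2],
    [0,0,0.156,0,0,0,-0.2],
    [0,0,0.156,0,0,0,-0.2],
  ],
)

```text
time_s: 13.8
tcp_pos: [0.5828, 0.1059, 0.1792]
ee_rot: [0.576, 0.817, 0.002, 0.002]
contact_force: [0.6, 0.3, 0.4]
grip_width: 0.0515
grip_force: 0.0
```

```bash
python3 st.py; python3 - <<'E'
from h import *
i,K,T,_=cam('wrist');np.savez('w7.npz',K=K,T=T)
x,y=proj(K,T,[.5805,.108,.1]).astype(int)
x0,y0=x-60,y-60;print(x0,y0)
c=i[y0:y0+120,x0:x0+120]
save('w7.png',cv2.resize(c,(480,480),interpolation=cv2.INTER_CUBIC))
E
```

```text
13.8 [0.5828 0.1059 0.1792] [0.5765 0.8171 0.002  0.002 ] yy 0.34193731405835637 [0.6 0.3 0.4] [-0.02  0.02 -0.  ] [ 0.16  0.45  1.75  0.    0.93 -0.18]
256 188
```

View pics/w7.png

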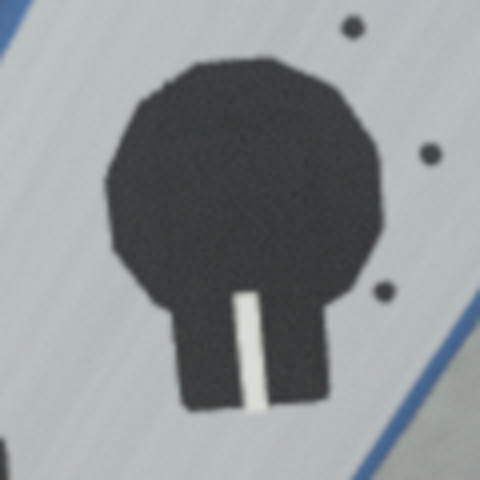

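The pointer line now runs from crop (245,293) to (257,410), and the knob is still seated. Next is the angle.

```bash
python3 - <<'E'
from h import *
d=np.load('w7.npz');K,T=d['K'],d['T']
P=lambda u,v:(256+u/4,188+v/4)
o=plane(K,T,*P(257,410),.11);i=plane(K,T,*P(245,293),.11);v=o-i;y=np.arctan2(v[1],v[0]);print('yaw',y,'bearing',np.arctan2(*(o[:2]-[.5806,.1077])[::-1]))
E
```

```text
yaw -1.136263855029933 bearing -1.1442820277379928
```

```bash
cat > py.py <<'E'
from h import *
def line(name,r):
    i,K,T,_=cam(name); x,y=proj(K,T,[.586,.095,.11]).astype(int)
    c=i[y-r:y+r,x-r:x+r].astype(int); s=cv2.resize(c.astype(np.uint8),None,fx=8,fy=8,interpolation=cv2.INTER_CUBIC)
    g=s.min(2); # white inside dark: bright blob not touching border
    m=(g>110).astype(np.uint8); n,l,st,ce=cv2.connectedComponentsWithStats(m)
    ok=[]
    for k in range(1,n):
        X,Y,W,H,A=st[k]
        if X>0 and Y>0 and X+W<s.shape[1] and Y+H<s.shape[0]and A>200: ok.append((A,k))
    if not ok:return None
    k=max(ok)[1];yy,xx=np.nonzero(l==k);p=np.stack([xx,yy],1).astype(np.float32)
    v=cv2.fitLine(p,cv2.DIST_L2,0,.01,.01).ravel();t=(p-v[2:])@v[:2]
    e=[v[2:]+v[:2]*t.min(),v[2:]+v[:2]*t.max()]
    w=[plane(K,T,*((q+.5)/8-.5+[x-r,y-r]),.11)[:2] for q in e]
    c0=np.array([.5806,.1077]);w.sort(key=lambda q:np.linalg.norm(q-c0))
    d=w[1]-w[0];return name,np.arctan2(d[1],d[0]).round(3),np.linalg.norm(d).round(4),w[1].round(4)
for n,r in(('wrist',24),('wrist',24),('wrist',24),('side',16),('top',16)):
    print(line(n,r))
E
python3 py.py
```

```text
None
None
None
None
('top', np.float64(-1.175), np.float64(0.0186), array([0.5895, 0.0893]))
```

```bash
sed -i 's/def line(name,r):/def line(name,r,th=110):/; s/g>110/g>th/; /^for n,r/,$d' py.py; cat >> py.py <<'E'
for n,r in(('wrist',30),('wrist',30),('side',16),('top',16)):
    for th in (130,160,185,195,205,215):
        q=line(n,r,th)
        if q is not None and .012<q[2]<.021: print(th,*q)
E
python3 py.py;python3 st.py
```

```text
185 wrist -1.149 0.019 [0.5897 0.0867]
195 wrist -1.142 0.0181 [0.5895 0.0874]
205 wrist -1.145 0.0176 [0.5893 0.0877]
185 wrist -1.153 0.0198 [0.59  0.086]
195 wrist -1.146 0.0183 [0.5895 0.0873]
205 wrist -1.144 0.0177 [0.5893 0.0877]
160 side -1.121 0.0208 [0.5909 0.0866]
185 side -1.147 0.0178 [0.5897 0.0886]
195 side -1.134 0.017 [0.5896 0.0892]
130 top -1.177 0.0171 [0.5891 0.09  ]
15.3 [0.5809 0.1056 0.1763] [0.5765 0.8171 0.     0.    ] yy 0.34185327994754755 [-0.5  0.4  0.5] [ 0.01 -0.02  0.02] [ 0.16  0.46  1.76  0.    0.93 -0.18]
```

The views agree on about -1.145, still 0.035 rad short. The lag is the play on the D, so one last small trim is worthwhile.

move_arm(
  steps=[
    [0,0,-0.08,0,0,0,-0.2],
    [0,0,-0.14,0,0,0,-0.2],
    [0,0,-0.154,0,0,0,-0.2],
    [0,0,-0.154,0,0,0,-0.2],
  ],
)

```text
time_s: 15.7
tcp_pos: [0.5802, 0.1054, 0.0984]
ee_rot: [0.577, 0.817, -0.001, -0.001]
contact_force: [-0.2, 0.6, -0.0]
grip_width: 0.051
grip_force: 0.0
```

move_arm(
  steps=[
    [0,0,0,0,0,0,1],
    [0,0,0,0,0,0,1],
    [0,0,0,0,0,0,1],
    [0,0,0,0,0,0,1],
    [0,0,0,0,0,0,1],
    [0,0,0,0,0,-0.02,1],
    [0,0,0,0,0,-0.036,1],
    [0,0,0,0,0,-0.036,1],
  ],
)

```text
time_s: 16.5
tcp_pos: [0.581, 0.1053, 0.1011]
ee_rot: [0.592, 0.806, 0.0, 0.0]
contact_force: [-4.4, -2.7, 5.9]
grip_width: 0.0216
grip_force: 43.3
```

```bash
python3 st.py
```

```text
16.5 [0.581  0.1053 0.1011] [5.918e-01 8.061e-01 1.000e-04 4.000e-04] yy 0.30429798120051954 [-4.4 -2.7  5.9] [-0.3   0.6   0.17] [ 0.16  0.56  1.79 -0.    0.79 -0.14]
```

move_arm(
  steps=[
    [0,0,0,0,0,0,0.2],
    [0,0,0,0,0,0,-0.1],
    [0,0,0,0,0,0,-0.2],
    [0,0,0,0,0,0,-0.2],
    [0,0,0.05,0,0,0,-0.2],
    [0,0,0.12,0,0,0,-0.2],
    [0,0,0.154,0,0,0,-0.2],
    [0,0,0.154,0,0,0,-0.2],
  ],
)

```text
time_s: 17.3
tcp_pos: [0.5828, 0.1059, 0.179]
ee_rot: [0.592, 0.806, 0.002, 0.002]
contact_force: [0.4, 0.8, -1.1]
grip_width: 0.0514
grip_force: 0.0
```

move_arm(
  steps=[
    [0,0,0,0,0,0,-0.2],
    [0,0,0,0,0,0,-0.2],
  ],
)

```text
time_s: 17.5
tcp_pos: [0.58, 0.1054, 0.1749]
ee_rot: [0.592, 0.806, -0.001, -0.001]
contact_force: [-1.2, -0.1, -0.7]
grip_width: 0.0514
grip_force: 0.0
```

```bash
python3 py.py; python3 st.py
```

```text
185 wrist -1.19 0.019 [0.5887 0.0864]
195 wrist -1.196 0.0183 [0.5885 0.0869]
205 wrist -1.192 0.0176 [0.5884 0.0873]
185 wrist -1.196 0.019 [0.5886 0.0864]
195 wrist -1.196 0.0183 [0.5884 0.0869]
205 wrist -1.195 0.0176 [0.5883 0.0873]
185 side -1.189 0.0181 [0.5888 0.088 ]
195 side -1.178 0.0175 [0.5888 0.0885]
130 top -1.191 0.0165 [0.5883 0.0902]
18.7 [0.5809 0.1055 0.1763] [ 0.5918  0.8061  0.     -0.    ] yy 0.3041651886702792 [ 0.   0.1 -0.4] [ 0.03 -0.02  0.08] [ 0.16  0.46  1.76  0.    0.93 -0.14]
```

```bash
python3 -c "
from plant import robot; print(robot.sign_off())"
```

```text
the job is handed in; nothing more can be done
None
```

The knob is back on its D-shaft and pushed fully home. It is turned clockwise to within about 0.01 rad of the yellow dot, after two small trims, and released. The cup, tape roll and parcel were left alone, and the job was handed in at about 19 s.

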